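# Lock a relief panel in the carving board

## Robot

A 7-joint arm with a two-finger parallel gripper is mounted at the origin on the work surface. World frame = base frame: x ahead of the robot, y to its left, z up, the work surface at z = 0. Lengths are in m, angles in rad, forces in N, time in s.
With the tool pointing down it reaches from about 0.425 to 0.925 m from the base axis. Payload 6.8 kg.
Tool frame: the origin (TCP) lies midway between the tips of the shut fingers; the grasp point (between the pads) lies bot.grip_point_offset behind it (bot.grip_point_offset is the distance from the TCP to the grasp point, in m); z points along the fingers, y is the line along which they close (so a half turn about z gives the same grasp; the last joint's range is limited). The gripper opens to 85 mm and grips with 20 to 120 N. Pads are 22 mm wide; open, the fingers measure 114 mm over their backs; the gripper's body (76 mm by 85 mm) begins 54 mm behind the grasp point. The pads swing forward as they close: fully open they stand 13 mm farther back than shut.
Start: joints at [1.207, 0.477, 0.022, 1.555, -0.011, 1.109, -0.083], TCP at [0.171, -0.653, 0.231] pointing down, gripper open.
Joint ranges: [-2.96, 2.96], [-0.34, 2.1], [-1.41, 1.46], [0.24, 2.44], [-1.37, 4.51], [0.17, 1.92], [-2.96, 2.96]. Speed limits (rad/s): [2.39, 2.39, 3.14, 3.14, 3.14, 3.14, 3.14].

## Interface

Orientations are given as a unit quaternion [w, x, y, z].
In Python, from station import get_obs, cams, job, bot gives the robot as it stands.
- The arm moves only by the tool arm_command, never from a script. Its argument "rows" is a list that holds one entry, the list of rows, each a list of 5 numbers: the finger opening in mm, from 0 to 85.4, then the shift along the world's x, y, z in units of 60 mm (1.0 is 60 mm), then the turn about the world's z in units of 0.08 rad (1.0 is 0.08 rad). In form: [[[grip, x, y, z, turn], ...]]. A call has exactly 10 rows; each row shifts and turns the commanded pose from where the row before left it; what a row does not reach is not made up. A row lasts 1/8 s, in which the tool goes at most 62.5 mm and 10.7 degrees, less where a joint would pass 70% of its speed; a pose out of reach is approached as far as the arm can. A call with a number of a shift or a turn outside -1 to 1 is refused whole. A call with a gripper value outside its range is refused whole. The fingers move at their own pace and stop on an object; "newtons" is the grip in N (left out, the last holds). Time passes only in rows, so rows that do not move let the fingers close, or fill a call up. It gives the time, the measured TCP pose, the force, the opening and the grip force at its end, in the units of the state.
- get_obs(): the state, without advancing time (a new reading comes with each control period).
- cams.read_camera(name): name is "scene" or "top" or "wrist"; returns the picture (480x640x3 uint8, red, green, blue); there is no depth.
- cams.camera_params(name): a dict with "K" (3x3 intrinsics, pixels), "extrinsics" (4x4, takes a point from camera to world coordinates). Camera axes: x right, y down, z forward; pixel columns grow to the right and rows downward; lengths in m; the calibration is good to about 2 mm. A picture is of the moment at which its call begins: read the wrist's pose just before it. camera_params takes no time and is no camera call; for the wrist camera it gives the pose at the moment of the call.
- job.hand_in(): hands the job in; it is judged then, once.
The state is a dict: "t": time; "q": joint angles; "joint_vel": joint speeds; "joint_torque": joint torques, N m; "eef_pos": TCP position; "tool_rot": TCP orientation; "contact_force": force on the tool from outside, world axes, zero at the start; "torque": the same for the moment, N m; "gripper_width": opening from 0.0 (shut) to 1.0 (fully open); "grasp_force": force on a finger pad.
Only numpy, scipy, OpenCV 4.12 (cv2) and the standard library are available. Lean on these libraries where they do the work, as an engineer would, in place of code of your own. Each camera call takes 0.05 s, during which the arm holds its last target. There are 200 camera calls.

## Task

Get the relief panel ready for carving: push it along the fence until its end butts against the end stop of the carving board, and swing both wooden cam levers all the way round so that their cams lock it hard against the fence. Do it all by pushing with a fingertip: do not pinch the levers, do not lift the panel, and leave the other things on the bench where they are. Finish with the hand clear of everything.

Things in the scene. Friction and masses are not known exactly. Their poses are not given: they have to be found in the camera images.
- board: Carving board of plywood, 265 (x) x 400 (y) x 18 mm (z), bolted to the bench. Origin: centre of its underside, on the bench; z up; x towards the fence (away from the robot), y along the fence towards the end stop. On top stand a fence and an end stop, each 35 mm thick and 15 mm high, in an L. A bolt head, 6 mm high, in each corner.
- fence_face (a point): Foot of the fence's inner face, on the board's top, at x = +97.5, y = 0, z = 18 mm of the board; axes as the board's. The face looks to -x; the fence runs from y = -120 to +125 mm.
- stop_face (a point): Foot of the end stop's inner face, on the board's top, at x = +49.5, y = +90, z = 18 mm of the board; axes as the board's. The face looks to -y; the stop runs from x = +5.5 to +97.5 mm.
- panel: Loose lime-wood relief panel, 96 (x) x 200 (y) x 22 mm, with low rosettes (3 mm), 0.17 to 0.34 kg, flat on the board between fence and cams. Origin: underside centre; axes nearly the board's. Seated against fence and stop its origin is at x = +49.5, y = -10, z = 18 mm of the board. It starts 12 to 35 mm short of the stop, 1 to 3.5 mm off the fence. Pushed at its -y end it slides under 1 to 4 N.
- cam_left: Left cam lever (nearer the stop), dark wood. Origin: on its upright pivot bolt (x = -29.7, y = +65 mm of the board), at the board's top; x along the arm to the tip, z up. Arm 95 mm from pivot to tip, 21 mm wide, 6 to 22 mm above the board. Its cam, a 48 mm disc 8 mm off-centre, surrounds the pivot. A stiff hinge: it stays where it is left and takes 2 to 12 N at mid-arm, more as the cam bites.
- cam_right: Right cam lever, same as the left; pivot at x = -29.7, y = -75 mm of the board. Both start open: arm along the board's -x (to the robot) or up to 0.4 rad on. To lock, each swings counterclockwise from above (push the flank on the stop's side; the tip goes to the board's -y) to a stop 1.57 rad from open, where it lies along the board's -y against a dowel 22 mm high.
- wax_tin: Flat round tin, 60 mm across, 24 mm high, standing on the board's +y end; leave alone. Origin: underside centre.
- mallet: Carver's round wooden mallet standing on its head, 92 mm across, 218 mm high; leave alone. Origin: underside centre.
- gouge: Gouge lying on the bench, about 250 mm long, 22 mm high; leave alone. Origin: at the ferrule, underside.
- oilstone: Dark sharpening stone, 60 x 160 x 28 mm; leave alone. Origin: underside centre.
- tin: Open metal tin, 72 mm across, 80 mm high; leave alone. Origin: underside centre.
- brush: Flat paint brush lying on the bench beyond the fence, about 200 mm long; leave alone.
- pencil: Flat carpenter's pencil, 13 x 8 mm, about 185 mm long; leave alone. Origin: underside centre.
There are look-alikes about, which are no part of the job. Leave any red look-alike of the panel alone.

How it is judged:
At the end, for the whole second after the job is handed in: The panel lies flat and at rest within 2.5 mm of the end stop and 1.5 mm of the fence, square to it within 0.02 rad, and each of the two cams presses on it with more than 5 N (a lever swung to its stop presses with far more) (y of panel in the frame of board above -0.0125 m and x of panel in the frame of board above 0.048 m and angle between the x axis of panel and the x axis of board, either way round below 0.02 rad and z of panel in the frame of board below 0.0205 m and angle between panel's own z axis and vertical below 0.03 rad and contact force between each of cam_left, cam_right and panel above 5 N and linear speed of panel below 0.01 m/s); the robot touches nothing.
It fails at once if the panel is lifted or tipped (more than 6 mm off the board or 0.1 rad) (z of panel in the frame of board above 0.024 m or angle between panel's own z axis and vertical above 0.1 rad).
It fails at once if a lever is pinched between the fingers ((contact force between the fingers and cam_left_c3 above 1.5 N and contact force between the fingers and cam_left_c4 above 1.5 N) or (contact force between the fingers and cam_right_c3 above 1.5 N and contact force between the fingers and cam_right_c4 above 1.5 N)).
It fails at once if another thing on the bench is moved by more than 15 mm (distance of any of wax_tin, mallet, gouge, oilstone, tin, brush, pencil from where it was at the start of the episode above 0.015 m).
It also fails if it takes over 64 s, if anything falls off the work surface, if the arm or the gripper's body presses on something with over 40 N, if the wrist force passes 120 N, or if a joint passes its speed limit or range.

## Working session

There is one attempt and no reset: what is moved stays moved. The work goes in short steps, Python scripts to look and compute and a tool call to move; the robot and the scene stay as the last step left them, time stands still between calls to the robot, and variables do not carry over. Pictures are saved under pics/ and viewed, at most 10 in all, crops included, and the job is handed in when it is done.

Besides the shell and the picture viewer there is one more tool, called after "Request:" as name(argument=value, ...) on one line, values as JSON. arm_command: Moves the arm, as the interface text tells. Its arguments: {"type":"object","properties":{"rows":{"type":"array"},"newtons":{"type":"number"}},"required":["rows"]}

```bash
mkdir -p pics
python3 - <<'E'
from station import get_obs, cams, job, bot
import cv2,numpy as np
o=get_obs();print(o['t'],o['eef_pos'],o['tool_rot'],o['contact_force'],bot.grip_point_offset)
for n in("scene","top"):
    im=cams.read_camera(n);cv2.imwrite(f"pics/{n}0.png",im[:,:,::-1])
    p=cams.camera_params(n);print(n,np.round(p["K"],1).tolist(),np.round(p["extrinsics"],4).tolist())
E
```

```text
0.0 [ 0.17064    -0.65246712  0.23030488] [-9.01300181e-04  9.91828259e-01  1.27576883e-01 -1.79364797e-04] [0.63232361 1.23867916 0.45836353] 0.0187
scene [[583.1, 0.0, 321.0], [0.0, 583.1, 241.5], [0.0, 0.0, 1.0]] [[0.741, 0.3905, -0.5462, 1.2471], [0.6714, -0.4403, 0.5961, -0.765], [-0.0077, -0.8084, -0.5885, 0.8317], [0.0, 0.0, 0.0, 1.0]]
top [[582.1, 0.0, 321.1], [0.0, 582.1, 245.0], [0.0, 0.0, 1.0]] [[-0.0182, -0.9928, 0.1187, 0.3436], [-0.9995, 0.0211, 0.023, 0.0162], [-0.0254, -0.1182, -0.9927, 1.3525], [0.0, 0.0, 0.0, 1.0]]
```

View pics/top0.png

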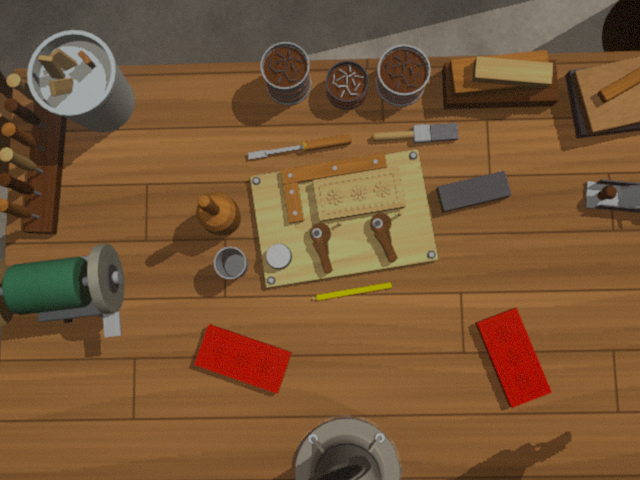

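View pics/scene0.png

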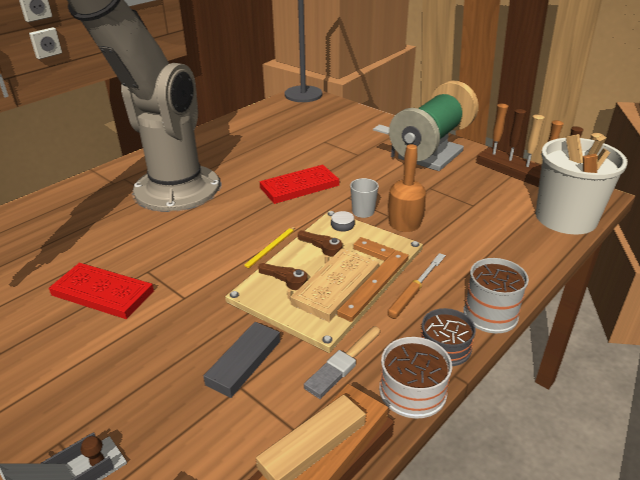

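The top view shows the pale panel at (360,195) on the board. Its look-alikes are the red panels at (243,360) and (513,358), which I'll leave alone. The levers pivot at about (317,233) and (378,223). I'll check this in one close crop.

Run:
```python
import cv2
im=cv2.imread("pics/top0.png")[140:296,240:448]
cv2.imwrite("pics/crop.png",cv2.resize(im,None,fx=3.8,fy=3.8,interpolation=cv2.INTER_CUBIC))
```

```text
(no output)
```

View pics/crop.png

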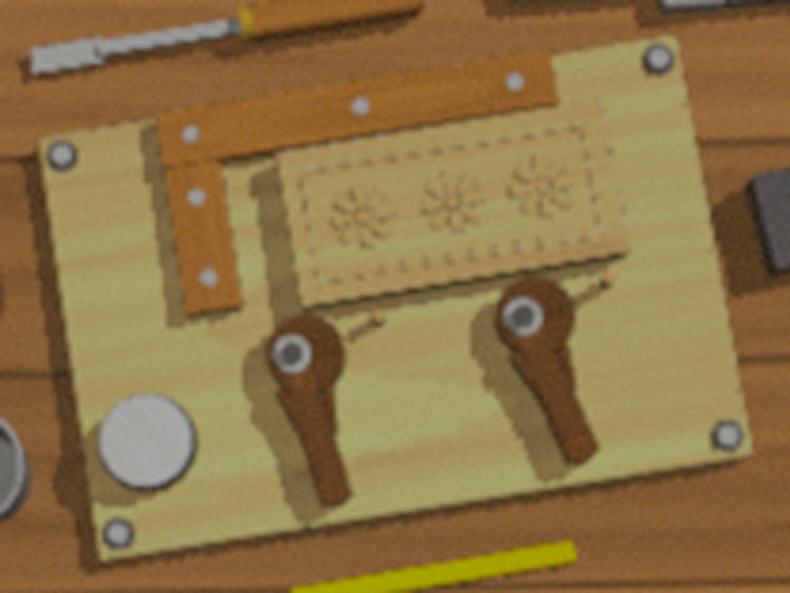

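The crop confirms the pale panel, with its free end at the right from (600,105) to (627,250). It also shows both levers open, the dowels at (380,320) and (607,285), and the board's corners at (40,142), (677,38), (751,453) and (100,560). Next I'll compute poses from these.

```bash
cat > h.py <<'E'
import numpy as np
from scipy.optimize import least_squares
K=np.array([[582.1,0,321.1],[0,582.1,245.],[0,0,1]])
E=np.array([[-0.0182,-0.9928,0.1187,0.3436],[-0.9995,0.0211,0.023,0.0162],[-0.0254,-0.1182,-0.9927,1.3525],[0,0,0,1]])
def ray(c,z):
    u=np.array(c)/3.8+[240,140]-0.4
    d=E[:3,:3]@np.linalg.inv(K)@[u[0],u[1],1]
    return (E[:3,3]+d*(z-E[2,3])/d[2])[:2]
R=lambda a:np.array([[np.cos(a),-np.sin(a)],[np.sin(a),np.cos(a)]])
px=[(40,142),(677,38),(751,453),(100,560)]
loc=np.array([(.1325,.2),(.1325,-.2),(-.1325,-.2),(-.1325,.2)])
W=np.array([ray(c,.018) for c in px])
s=least_squares(lambda p:((R(p[2])@loc.T).T+p[:2]-W).ravel(),[.6,0,0])
P=s.x
w2b=lambda w:R(P[2]).T@(np.array(w)-P[:2])
b2w=lambda b:R(P[2])@np.array(b)+P[:2]
E
python3 - <<'E'
from h import *
print("board",P,"res mm",np.round(s.fun*1e3,1))
for n,c,z in[("pivL",(292,353),.042),("pivR",(523,316),.042),("tipL",(335,500),.04),("tipR",(582,460),.04),("dowL",(380,320),.04),("dowR",(607,284),.04),
 ("pan +y+x",(277,155),.04),("pan +y-x",(305,307),.04),("pan -y-x",(627,250),.04),("pan -y+x",(600,103),.04),("fence end",(555,103),.033),("wax",(147,441),.042),("stone",(752,185),.028),("stone2",(776,270),.028)]:
    w=ray(c,z);print(n,np.round(w,4),np.round(w2b(w)*1e3,1))
print("b2w pan -y end seated mid",b2w([.0495,-.11]))
E
```

```text
board [ 0.56645403 -0.00389814  0.13986299] res mm [ 2.1  1.7  1.9  0.2 -2.5 -2.  -1.5  0.1]
pivL [0.5292 0.0566] [-28.5  65.1]
pivR [ 0.5485 -0.0819] [-28.7 -74.8]
tipL [0.4407 0.0327] [-119.4   53.7]
tipR [ 0.4615 -0.1145] [-119.3  -94.9]
dowL [0.5483 0.0036] [-17.    9.9]
dowR [ 0.5671 -0.1329] [ -17.4 -127.8]
pan +y+x [0.6508 0.0637] [92.9 55.2]
pan +y-x [0.5572 0.0484] [-1.9 53.1]
pan -y-x [ 0.5875 -0.1456] [   1.1 -143.2]
pan -y+x [ 0.6782 -0.1325] [  92.7 -142.9]
fence end [ 0.6806 -0.1059] [  98.8 -117. ]
wax [0.478  0.1441] [-66.9 158.9]
stone [ 0.628  -0.2241] [  30.3 -226.6]
stone2 [ 0.5754 -0.2363] [ -23.5 -231.4]
b2w pan -y end seated mid [ 0.63080549 -0.10592334]
```

Everything agrees with the stated dimensions to about 2 mm. The panel is about 34 mm short of the stop, and the levers stand about 0.12 and 0.22 rad on. I'll shut the fingers and go to the panel's -y end, aiming for board (47,-180), which is world (0.638,-0.176).

Request:
arm_command(rows=[[[0,0.7,0.7,0,-0.145],[0,0.7,0.7,0,-0.145],[0,0.7,0.7,0,-0.145],[0,0.7,0.7,0,-0.145],[0,0.7,0.7,0,-0.145],[0,0.7,0.7,0,-0.145],[0,0.7,0.7,0,-0.145],[0,0.7,0.7,0,-0.145],[0,0.7,0.7,0,-0.145],[0,0.7,0.7,0,-0.145]]], newtons=40)

```text
t: 1.35
eef_pos: [0.5917, -0.2316, 0.231]
tool_rot: [-0.0, 0.998, 0.07, -0.0]
contact_force: [0.9, -1.2, -0.6]
gripper_width: 0.0
grasp_force: 0.0
```

Request:
arm_command(rows=[[[0,0.4,0.45,0,0],[0,0.37,0.48,0,0],[0,0,0,-0.8,0],[0,0,0,-0.8,0],[0,0,0,-0.6,0],[0,0,0,-0.5,0],[0,0,0,-0.4,0],[0,0,0,-0.2,0],[0,0,0,-0.1,0],[0,0,0,0,0]]])

```text
t: 2.6
eef_pos: [0.6372, -0.1773, 0.0276]
tool_rot: [0.0, 0.998, 0.07, 0.0]
contact_force: [-0.1, -0.6, 0.4]
gripper_width: 0.001
grasp_force: 0.0
```

Run:
```python
from station import get_obs, cams
import cv2,numpy as np
from h import *
o=get_obs();print(o['eef_pos'],w2b(o['eef_pos'][:2])*1e3,o['contact_force'])
im=cams.read_camera("top")[140:296,240:448,::-1]
cv2.imwrite("pics/c2.png",cv2.resize(im,None,fx=3.8,fy=3.8,interpolation=cv2.INTER_CUBIC))
```

```text
[ 0.63722666 -0.17732651  0.02759236] [  45.90433266 -181.60108641] [-0.05317014 -0.5672064   0.39921191]
```

View pics/c2.png

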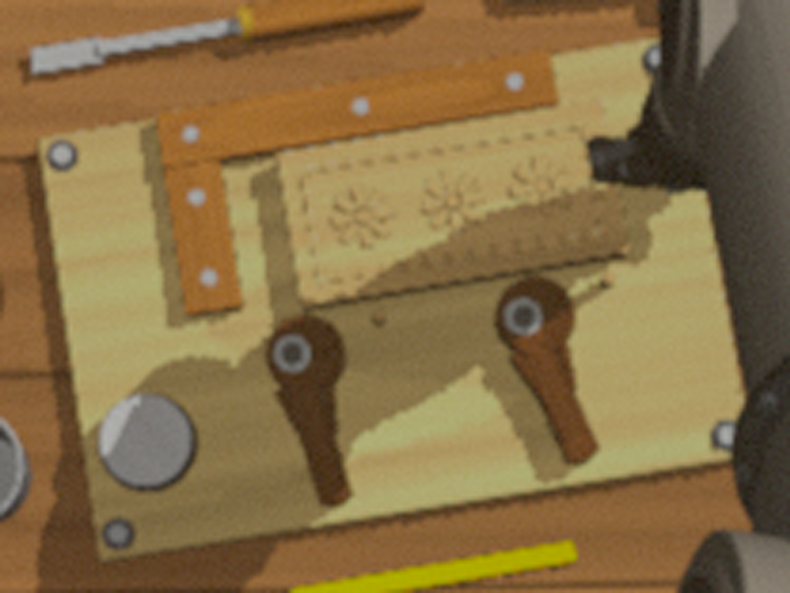

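The panel and levers are unchanged and nothing is in contact. The dark shape at (605,160) is the hand's body, well above the panel. Now I'll push along the fence.

Request:
arm_command(rows=[[[0,-0.01,0.07,0,0],[0,-0.01,0.07,0,0],[0,-0.01,0.07,0,0],[0,-0.01,0.07,0,0],[0,-0.01,0.07,0,0],[0,-0.01,0.07,0,0],[0,-0.01,0.07,0,0],[0,-0.01,0.07,0,0],[0,-0.01,0.07,0,0],[0,-0.01,0.07,0,0]]])

```text
t: 3.9
eef_pos: [0.631, -0.135, 0.0273]
tool_rot: [0.0, 0.998, 0.07, 0.0]
contact_force: [-0.4, -1.1, -0.0]
gripper_width: 0.001
grasp_force: 0.7
```

Request:
arm_command(rows=[[[0,-0.01,0.04,0,0],[0,-0.005,0.03,0,0],[0,-0.005,0.03,0,0],[0,-0.005,0.03,0,0],[0,-0.005,0.03,0,0],[0,0,0,0,0],[0,0,0,0,0],[0,0,0,0,0],[0,0,0,0,0],[0,0,0,0,0]]])

```text
t: 5.15
eef_pos: [0.6292, -0.1255, 0.0273]
tool_rot: [-0.0, 0.998, 0.07, 0.0]
contact_force: [-0.1, 0.2, 0.5]
gripper_width: 0.002
grasp_force: 0.0
```

Request:
arm_command(rows=[[[0,-0.005,0.03,0,0],[0,-0.005,0.03,0,0],[0,-0.005,0.03,0,0],[0,-0.005,0.03,0,0],[0,0,0.03,0,0],[0,0,0,0,0],[0,0,0,0,0],[0,0,0,0,0],[0,0,0,0,0],[0,0,0,0,0]]])

```text
t: 6.4
eef_pos: [0.6289, -0.1199, 0.0278]
tool_rot: [0.002, 0.998, 0.069, 0.001]
contact_force: [2.5, -7.9, -0.2]
gripper_width: 0.002
grasp_force: 4.0
```

Run:
```python
from station import get_obs, cams
import cv2,numpy as np
from h import *
o=get_obs();print(o['eef_pos'],w2b(o['eef_pos'][:2])*1e3,o['contact_force'])
im=cams.read_camera("top")[140:296,240:448,::-1]
cv2.imwrite("pics/c3.png",cv2.resize(im,None,fx=3.8,fy=3.8,interpolation=cv2.INTER_CUBIC))
```

```text
[ 0.62889006 -0.11990507  0.02775676] [  45.65411441 -123.57818245] [ 2.52288454 -7.89009526 -0.22278463]
```

View pics/c3.png

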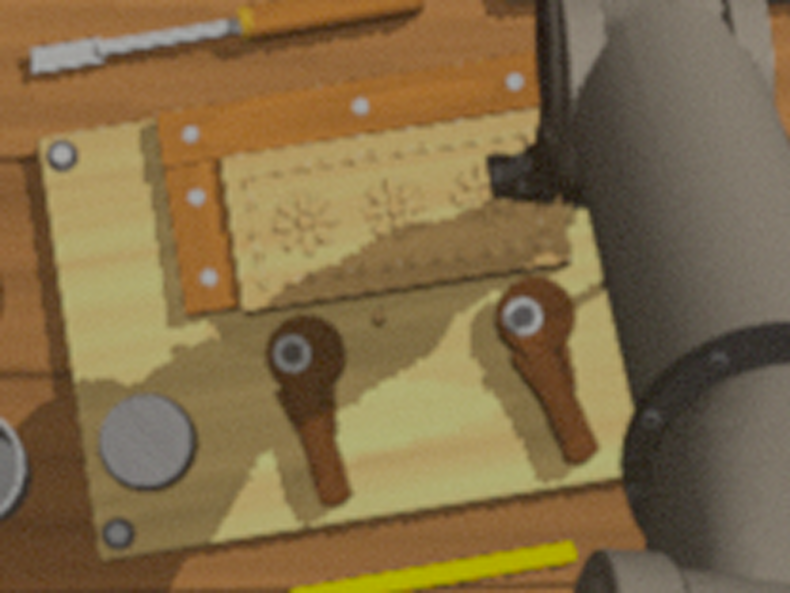

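The panel's end is now on the stop (edge (222,155)–(245,312)), and the reading is 8 N. I'll back off, rise, and move over to the stop side of the left lever at board (-99,95), world (0.455,0.076).

Request:
arm_command(rows=[[[0,0.03,-0.25,0,0],[0,0,0,0.9,0],[0,0,0,0.9,0],[0,-0.5,0.6,0,0],[0,-0.5,0.6,0,0],[0,-0.5,0.6,0,0],[0,-0.5,0.6,0,0],[0,-0.5,0.6,0,0],[0,-0.45,0.55,0,0],[0,0,0,0,0]]])

```text
t: 7.7
eef_pos: [0.4507, 0.084, 0.1354]
tool_rot: [-0.0, 0.997, 0.073, -0.001]
contact_force: [-0.0, 0.2, -0.3]
gripper_width: 0.002
grasp_force: 0.0
```

Request:
arm_command(rows=[[[0,0.07,-0.1,0,0],[0,0,0,-0.5,0],[0,0,0,-0.5,0],[0,0,0,-0.4,0],[0,0,0,-0.25,0],[0,0,0,-0.15,0],[0,0,0,0,0],[0,0,0,0,0],[0,0,0,0,0],[0,0,0,0,0]]])

```text
t: 8.95
eef_pos: [0.4573, 0.0754, 0.0277]
tool_rot: [-0.0, 0.998, 0.07, 0.0]
contact_force: [-0.0, -1.5, -0.5]
gripper_width: -0.003
grasp_force: 0.0
```

```bash
cat > arc.py <<'E'
import sys
from station import get_obs
from h import *
piv=np.array([-.0297,float(sys.argv[1])]);r=float(sys.argv[2])
o=get_obs();print(np.round(o['eef_pos'],4),np.round(w2b(o['eef_pos'][:2])*1e3,1),np.round(o['contact_force'],1))
# tool held at the board's yaw, footprint 22 x 29: path of TCP with the flank in touch
def pos(t,d=0):
    h=.0105+.011*abs(np.sin(t))+.0145*abs(np.cos(t))-d
    return b2w(piv+r*np.array([-np.cos(t),-np.sin(t)])+h*np.array([-np.sin(t),np.cos(t)]))
last=None
for t in np.arange(0,1.61,.1):
    w=pos(t);print(round(t,2),np.round(w,4),"" if last is None else np.round((w-last)/.06,2));last=w
E
python3 arc.py .065 .07
```

```text
[0.4573 0.0754 0.0277] [-97.   93.8] [-0.  -1.5 -0.5]
0.0 [0.4552 0.0713] 
0.1 [0.4538 0.065 ] [-0.02 -0.11]
0.2 [0.453  0.0583] [-0.01 -0.11]
0.3 [0.4529 0.0515] [-0.   -0.11]
0.4 [0.4535 0.0445] [ 0.01 -0.12]
0.5 [0.4548 0.0374] [ 0.02 -0.12]
0.6 [0.4569 0.0303] [ 0.04 -0.12]
0.7 [0.4599 0.0234] [ 0.05 -0.12]
0.8 [0.4637 0.0166] [ 0.06 -0.11]
0.9 [0.4683 0.0102] [ 0.08 -0.11]
1.0 [0.4737 0.0043] [ 0.09 -0.1 ]
1.1 [ 0.4798 -0.0011] [ 0.1  -0.09]
1.2 [ 0.4866 -0.0059] [ 0.11 -0.08]
1.3 [ 0.4941 -0.0098] [ 0.12 -0.07]
1.4 [ 0.502  -0.0129] [ 0.13 -0.05]
1.5 [ 0.5104 -0.0151] [ 0.14 -0.04]
1.6 [ 0.5182 -0.0164] [ 0.13 -0.02]
```

Request:
arm_command(rows=[[[0,-0.06,-0.17,0,0],[0,-0.01,-0.11,0,0],[0,0,-0.11,0,0],[0,0.01,-0.12,0,0],[0,0.02,-0.12,0,0],[0,0.04,-0.12,0,0],[0,0,0,0,0],[0,0,0,0,0],[0,0,0,0,0],[0,0,0,0,0]]])

```text
t: 10.2
eef_pos: [0.4568, 0.0304, 0.0273]
tool_rot: [0.0, 0.998, 0.07, -0.0]
contact_force: [0.2, -0.7, -0.4]
gripper_width: -0.001
grasp_force: 0.0
```

Request:
arm_command(rows=[[[0,0.05,-0.12,0,0],[0,0.06,-0.11,0,0],[0,0.08,-0.11,0,0],[0,0.09,-0.1,0,0],[0,0.1,-0.09,0,0],[0,0.11,-0.08,0,0],[0,0.12,-0.07,0,0],[0,0,0,0,0],[0,0,0,0,0],[0,0,0,0,0]]])

```text
t: 11.45
eef_pos: [0.4937, -0.0105, 0.0274]
tool_rot: [0.0, 0.998, 0.07, 0.0]
contact_force: [0.6, 0.5, -0.1]
gripper_width: 0.002
grasp_force: 0.0
```

Run:
```python
from station import get_obs, cams
import cv2,numpy as np
from h import *
o=get_obs();print(o['eef_pos'],w2b(o['eef_pos'][:2])*1e3,o['contact_force'])
im=cams.read_camera("scene")[200:360,210:430,::-1]
cv2.imwrite("pics/s2.png",cv2.resize(im,None,fx=3.6,fy=3.6,interpolation=cv2.INTER_CUBIC))
```

```text
[ 0.49374541 -0.01052675  0.02741817] [-72.92271026   3.57224099] [ 0.57308401  0.51649496 -0.09290521]
```

View pics/s2.png

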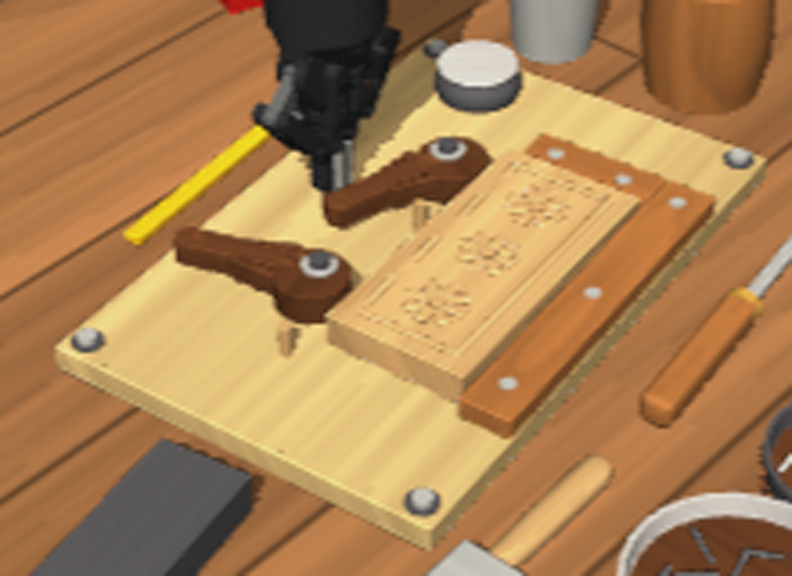

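The left lever is well round at about 1.2 rad, with the finger on its flank near (340,170) and the panel in place. I'll press on to its dowel.

Request:
arm_command(rows=[[[0,0.07,-0.03,0,0],[0,0.07,-0.03,0,0],[0,0.07,-0.03,0,0],[0,0.07,-0.02,0,0],[0,0.07,-0.02,0,0],[0,0.07,-0.01,0,0],[0,0,0,0,0],[0,0,0,0,0],[0,0,0,0,0],[0,0,0,0,0]]])

```text
t: 12.75
eef_pos: [0.5158, -0.0183, 0.0263]
tool_rot: [-0.0, 0.998, 0.07, -0.003]
contact_force: [-7.1, 4.2, 0.8]
gripper_width: -0.003
grasp_force: 3.6
```

Request:
arm_command(rows=[[[0,0.04,0.01,0,0],[0,0.04,0,0,0],[0,0.04,0.01,0,0],[0,0.04,0,0,0],[0,0,0,0,0],[0,0,0,0,0],[0,0,0,0,0],[0,0,0,0,0],[0,0,0,0,0],[0,0,0,0,0]]])

```text
t: 14.0
eef_pos: [0.5211, -0.0187, 0.0257]
tool_rot: [0.001, 0.998, 0.07, -0.007]
contact_force: [-17.3, 1.2, 10.0]
gripper_width: 0.002
grasp_force: 8.6
```

Request:
arm_command(rows=[[[0,0.04,0.005,0,0],[0,0.04,0.005,0,0],[0,0,0,0,0],[0,0,0,0,0],[0,0,0,0,0],[0,0,0,0,0],[0,0,0,0,0],[0,0,0,0,0],[0,0,0,0,0],[0,0,0,0,0]]])

```text
t: 15.25
eef_pos: [0.5214, -0.019, 0.0249]
tool_rot: [0.001, 0.998, 0.069, -0.012]
contact_force: [-26.7, -0.0, 15.8]
gripper_width: -0.0
grasp_force: 13.6
```

It's hard on the dowel: 27 N gave only 0.3 mm more travel. I'll retreat and go over the right lever's stop side, world (0.476,-0.067).

Request:
arm_command(rows=[[[0,-0.3,0,0,0],[0,-0.3,0,0,0],[0,0,0,0.7,0],[0,0,0,0.6,0],[0,-0.15,-0.4,0,0],[0,-0.15,-0.4,0,0],[0,0,0,0,0],[0,0,0,0,0],[0,0,0,0,0],[0,0,0,0,0]]])

```text
t: 16.5
eef_pos: [0.4795, -0.0644, 0.1053]
tool_rot: [-0.0, 0.998, 0.07, 0.0]
contact_force: [-0.5, -0.2, 0.5]
gripper_width: 0.004
grasp_force: 0.0
```

```bash
python3 arc.py -.075 .07
python3 - <<'E'
from station import cams
import cv2
im=cams.read_camera("top")[140:296,240:448,::-1]
cv2.imwrite("pics/c4.png",cv2.resize(im,None,fx=3.8,fy=3.8,interpolation=cv2.INTER_CUBIC))
E
```

```text
[ 0.4795 -0.0644  0.1053] [-94.5 -47.8] [-0.5 -0.2  0.5]
0.0 [ 0.4747 -0.0673] 
0.1 [ 0.4733 -0.0737] [-0.02 -0.11]
0.2 [ 0.4725 -0.0803] [-0.01 -0.11]
0.3 [ 0.4724 -0.0871] [-0.   -0.11]
0.4 [ 0.473  -0.0942] [ 0.01 -0.12]
0.5 [ 0.4743 -0.1012] [ 0.02 -0.12]
0.6 [ 0.4765 -0.1083] [ 0.04 -0.12]
0.7 [ 0.4794 -0.1153] [ 0.05 -0.12]
0.8 [ 0.4832 -0.122 ] [ 0.06 -0.11]
0.9 [ 0.4878 -0.1284] [ 0.08 -0.11]
1.0 [ 0.4932 -0.1344] [ 0.09 -0.1 ]
1.1 [ 0.4993 -0.1398] [ 0.1  -0.09]
1.2 [ 0.5062 -0.1445] [ 0.11 -0.08]
1.3 [ 0.5136 -0.1484] [ 0.12 -0.07]
1.4 [ 0.5215 -0.1515] [ 0.13 -0.05]
1.5 [ 0.5299 -0.1537] [ 0.14 -0.04]
1.6 [ 0.5377 -0.155 ] [ 0.13 -0.02]
```

View pics/c4.png

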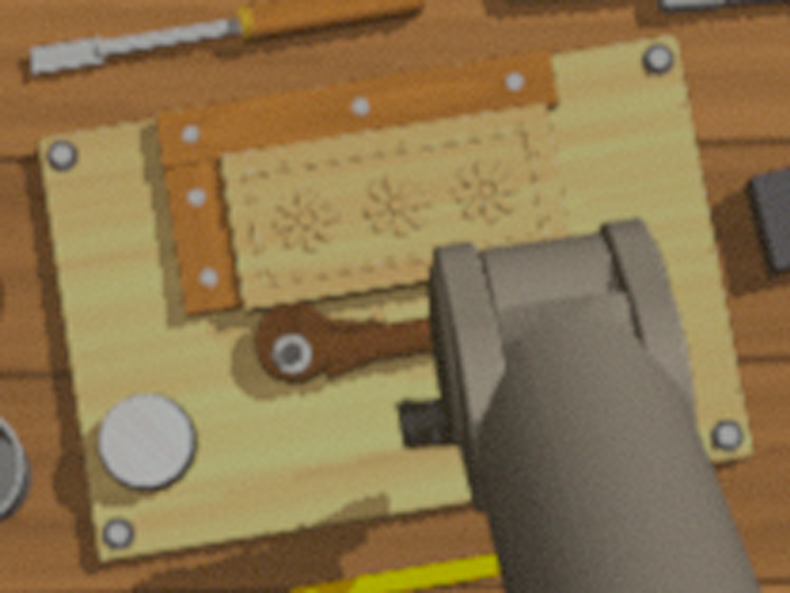

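The left lever lies along -y from (292,353) and presses the panel, which is on the stop and the fence. Next is the right lever.

Request:
arm_command(rows=[[[0,-0.05,0,0,0],[0,0,0,-0.5,0],[0,0,0,-0.45,0],[0,0,0,-0.25,0],[0,0,0,-0.1,0],[0,0,0,0,0],[0,0,0,0,0],[0,-0.04,-0.15,0,0],[0,-0.02,-0.11,0,0],[0,0,0,0,0]]])

```text
t: 17.8
eef_pos: [0.4724, -0.0818, 0.0275]
tool_rot: [0.0, 0.998, 0.069, 0.0]
contact_force: [-0.2, 0.2, 0.8]
gripper_width: -0.002
grasp_force: 0.0
```

Request:
arm_command(rows=[[[0,0,-0.11,0,0],[0,0.01,-0.12,0,0],[0,0.02,-0.12,0,0],[0,0.04,-0.12,0,0],[0,0.05,-0.12,0,0],[0,0.06,-0.11,0,0],[0,0.08,-0.11,0,0],[0,0,0,0,0],[0,0,0,0,0],[0,0,0,0,0]]])

```text
t: 19.05
eef_pos: [0.4882, -0.1293, 0.0273]
tool_rot: [0.0, 0.998, 0.07, 0.0]
contact_force: [-0.1, 1.2, -0.0]
gripper_width: 0.0
grasp_force: 0.0
```

Request:
arm_command(rows=[[[0,0.09,-0.1,0,0],[0,0.1,-0.09,0,0],[0,0.11,-0.08,0,0],[0,0.12,-0.07,0,0],[0,0.07,-0.03,0,0],[0,0.07,-0.03,0,0],[0,0.07,-0.03,0,0],[0,0.07,-0.02,0,0],[0,0.07,-0.02,0,0],[0,0.07,-0.01,0,0]]])

```text
t: 20.3
eef_pos: [0.536, -0.1575, 0.0266]
tool_rot: [-0.001, 0.998, 0.07, -0.003]
contact_force: [-8.2, 4.0, 3.3]
gripper_width: -0.002
grasp_force: 4.1
```

Request:
arm_command(rows=[[[0,0.04,0.01,0,0],[0,0.04,0,0,0],[0,0.04,0.01,0,0],[0,0.04,0,0,0],[0,0.04,0.005,0,0],[0,0.02,0.005,0,0],[0,0,0,0,0],[0,0,0,0,0],[0,0,0,0,0],[0,0,0,0,0]]])

```text
t: 21.55
eef_pos: [0.5412, -0.1579, 0.0256]
tool_rot: [-0.0, 0.998, 0.069, -0.01]
contact_force: [-25.8, -0.2, 17.9]
gripper_width: -0.003
grasp_force: 12.9
```

The same end point relative to its pivot as on the left (0.541 against the expected 0.541), so it's on its dowel. I'll retreat upwards and aside, then look.

Request:
arm_command(rows=[[[0,-0.3,0,0,0],[0,-0.3,0,0,0],[0,0,0,0.8,0],[0,0,0,0.8,0],[0,0,0,0.8,0],[0,0,-0.9,0,0],[0,0,-0.9,0,0],[0,0,-0.9,0,0],[0,0,-0.9,0,0],[0,0,0,0,0]]])

```text
t: 22.8
eef_pos: [0.5144, -0.3791, 0.1716]
tool_rot: [0.002, 0.998, 0.066, 0.0]
contact_force: [-0.1, 0.0, -0.4]
gripper_width: 0.001
grasp_force: 0.0
```

Run:
```python
from station import get_obs,cams
import cv2
o=get_obs();print(o['t'],o['eef_pos'],o['contact_force'])
im=cams.read_camera("top")[140:296,240:448,::-1]
cv2.imwrite("pics/c5.png",cv2.resize(im,None,fx=3.8,fy=3.8,interpolation=cv2.INTER_CUBIC))
```

```text
22.8 [ 0.51442699 -0.37914809  0.1715849 ] [-0.09801117  0.01785912 -0.41674257]
```

View pics/c5.png

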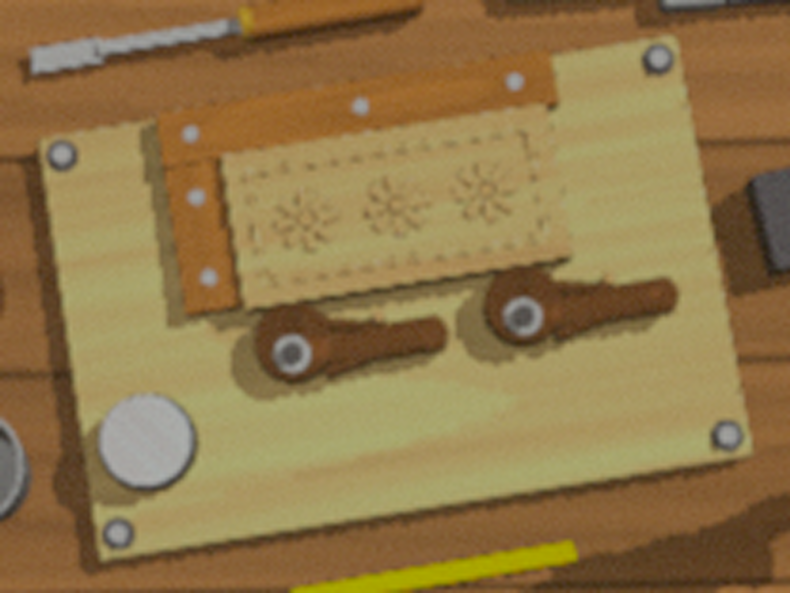

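Both levers lie along -y on their dowels and the other things are undisturbed. One check remains: the panel edge against the stop, to a sub-millimetre if possible.

Run:
```python
from h import *
import cv2
im=cv2.imread("pics/c5.png").astype(int); 
def prof(bx,z,y0,y1,step=.0015):
    out=[]
    for y in np.arange(y0,y1,step):
        w=b2w([bx,y]);c=np.linalg.inv(E)@[*w,z,1];u=K@c[:3];u=u[:2]/u[2]
        q=((u+.4-[240,140])*3.8).round().astype(int)
        out.append((round(y*1e3,1),q.tolist(),im[q[1],q[0]].tolist()))
    return out
for bx in(.03,.07):
    for r in prof(bx,.040,.078,.102):print(r)
    print()
for n,c,z in[("+y+x",(221,155),.04),("+y-x",(245,307),.04),("-y-x",(570,258),.04),("-y+x",(548,108),.04),("stop-x",(240,305),.033),("stop+x",(218,160),.033)]:
    print(n,np.round(w2b(ray(c,z))*1e3,1))
```

```text
(np.float64(78.0), [256, 262], [108, 160, 171])
(np.float64(79.5), [253, 262], [106, 159, 170])
(np.float64(81.0), [251, 263], [106, 160, 171])
(np.float64(82.5), [248, 263], [104, 161, 171])
(np.float64(84.0), [246, 264], [104, 160, 171])
(np.float64(85.5), [244, 264], [105, 160, 172])
(np.float64(87.0), [241, 264], [111, 164, 170])
(np.float64(88.5), [239, 265], [99, 151, 157])
(np.float64(90.0), [236, 265], [67, 111, 126])
(np.float64(91.5), [234, 266], [49, 85, 112])
(np.float64(93.0), [231, 266], [39, 81, 124])
(np.float64(94.5), [229, 266], [42, 93, 142])
(np.float64(96.0), [226, 267], [46, 102, 148])
(np.float64(97.5), [224, 267], [44, 102, 151])
(np.float64(99.0), [221, 268], [41, 100, 152])
(np.float64(100.5), [219, 268], [45, 104, 154])

(np.float64(78.0), [246, 198], [85, 136, 158])
(np.float64(79.5), [243, 198], [94, 145, 166])
(np.float64(81.0), [241, 198], [101, 151, 172])
(np.float64(82.5), [238, 199], [98, 149, 170])
(np.float64(84.0), [236, 199], [95, 148, 169])
(np.float64(85.5), [233, 200], [93, 150, 170])
(np.float64(87.0), [231, 200], [93, 147, 167])
(np.float64(88.5), [229, 200], [87, 135, 156])
(np.float64(90.0), [226, 201], [62, 103, 128])
(np.float64(91.5), [224, 201], [51, 85, 115])
(np.float64(93.0), [221, 202], [42, 75, 113])
(np.float64(94.5), [219, 202], [42, 83, 125])
(np.float64(96.0), [216, 202], [45, 94, 144])
(np.float64(97.5), [214, 203], [47, 100, 153])
(np.float64(99.0), [211, 203], [38, 103, 155])
(np.float64(100.5), [209, 204], [43, 104, 156])

+y+x [98.5 88.7]
+y-x [ 3.9 88.7]
-y-x [   1.8 -108.7]
-y+x [  94.8 -111.4]
stop-x [ 6.8 91.7]
stop+x [97.4 91.2]
```

The panel edge reads y ≈ +90 mm at both test lines, which is the stop face, and it's square and against the fence. I'm handing in.

```bash
python3 -c "
from station import job
print(job.hand_in())"
```

```text
the job is handed in; nothing more can be done
None
```

The panel is on the end stop and against the fence, both cam levers are swung round to their dowels, the hand is clear, and the job is handed in; the verdict was not shown, and I did not measure the cam forces directly.

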